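# Find the heavy side of a bowl blank on the lathe and hold it down

### The job

The bowl blank on the lathe is out of balance, but the drive belt drags enough that it does not roll round by itself, and nothing shows which side is heavy. Turn the spindle by hand (its handwheel has a handle), feel which side of the blank is heavy, and bring that side straight down. Finish still holding the handle, keeping the blank still with its heavy side at the bottom so that the light side on top can be marked, and leave the gouge, the chuck and the wax tin where they lie.

Things in the scene. Friction and masses are not known exactly. Their poses are not given: they have to be found in the camera images.
- axis (a point): Blue bench-top wood lathe, fixed, 650 mm long, placed and turned (to 0.15 rad) differently each time; blank and tailstock to the robot's right, handwheel at the left end. Point on the spindle axis in the middle of the bowl blank, 175 mm over the bench; does not turn. y: along the spindle, from the blank through the headstock to the handwheel; z: up; x: across the bed, away from the robot.
- blank (a point): The bowl blank: round disc of light wood, 180 mm diameter, 56 mm thick (28 mm each side of this point along y), flat faces, fixed to the spindle by a 70 mm faceplate. Same point as axis, but the axes turn with the blank: z along the red crayon line from its centre over the rim. One side inside is heavier: not to be seen, at any angle to the red line, new each time.
- spindle (a joint): Angle of blank, spindle and handwheel, which turn as one, any number of turns; rad, 0 with red line and handle straight up (they point the same way), growing as the top moves away from the robot (right-handed about y of axis). Starts within 0.9 of 0. Belt drag is a constant 0.20 N m against either direction, more than the imbalance, so it stays where it is left.
- grip (a point): Middle of the handle on the handwheel: red sleeve 22 mm diameter, 70 mm long, lying along y, revolving freely on its pin, 50 mm off the spindle axis, 307 mm from axis along y. It can be pinched from above across its 22 mm and cranked right round with the gripper pointing down. The point stays on the pin; the sleeve's own turn means nothing. All that turns, but for the blank, is balanced.
- wheel_face (a point): Centre of the outer face of the handwheel, on the spindle axis, 250 mm from axis along y; metal disc 124 mm diameter, 18 mm thick. Pin and sleeve stand out from this face; the sleeve begins 22 mm from it and ends 92 mm from it. Does not turn. Imbalance of the blank: 0.13 to 0.18 N m about the spindle when its heavy side is level with the axis, zero when it is straight down or up.
- headstock (a point): Middle of the top of the headstock block between blank and handwheel, 236 mm over the bench; the block is 120 mm (x) by 130 mm (y). The motor, lower, is behind it. Fixed. At the start the heavy side is never within 0.7 rad of straight down.
- gouge_mid (a point): Bystander: a bowl gouge lying on the bench before the lathe, 350 mm long, dark wooden handle 32 mm thick and steel blade. The point lies on its axis near the middle, 16 mm up; x runs along it towards the blade. Leave it alone.
- chuck_mid (a point): Bystander: a four-jaw lathe chuck lying on the bench before the headstock, 90 mm in diameter, 54 mm high; point at half height. Leave it alone.
- wax_tin_mid (a point): Bystander: a yellow wax tin on the bench near the handle, 76 mm in diameter, 50 mm high; point at half height. Leave it alone.

How it is judged:
At the end, for the whole second after the job is handed in: The heavy side of the blank is within 15 degrees (0.26 rad) of straight down, the spindle is still (under 0.2 rad/s) and the gripper holds the handle of the handwheel with more than 3 N (angle between heavy_c0's own z axis and vertical below 0.26 rad and z of heavy_c0 in the frame of axis below -0.03 m and contact force between the fingers and handle above 3 N and velocity of joint spindle between -0.2 and 0.2 rad/s); the arm keeps its last pose, push and grip.
It fails at once if the gouge is moved more than 25 mm (distance of gouge_mid from where it was at the start of the episode above 0.025 m).
It fails at once if the chuck is moved more than 25 mm (distance of chuck_mid from where it was at the start of the episode above 0.025 m).
It fails at once if the wax tin is moved more than 25 mm (distance of wax_tin_mid from where it was at the start of the episode above 0.025 m).
It also fails if it takes over 54 s, if anything falls off the work surface, if the arm or the gripper's body presses on something with over 40 N, if the wrist force passes 120 N, or if a joint passes its speed limit or range.

### The arm

A 7-joint arm with a two-finger parallel gripper is mounted at the origin on the work surface. World frame = base frame: x ahead of the robot, y to its left, z up, the work surface at z = 0. Lengths are in m, angles in rad, forces in N, time in s.
With the tool pointing down it reaches from about 0.4 to 0.85 m from the base axis. Payload 4.4 kg.
Tool frame: the origin (TCP) lies at the very end of the fingers, on their centre line; the grasp point (between the pads) lies 19 mm behind it; z points along the fingers, x is the direction in which the jaws open and shut, and the axes are right-handed (so a half turn about z gives the same grasp; the last joint's range is limited). The gripper opens to 94 mm and grips with 3 to 60 N. Pads are 16 mm wide; open, the fingers measure 119 mm over their backs; the gripper's body (75 mm by 177 mm) begins 78 mm behind the grasp point.
Start: joints at [1.149, 0.628, 0.038, 1.517, -0.027, 0.996, -0.02], TCP at [0.226, -0.609, 0.205] pointing down, gripper open.
Joint ranges: [-3.06, 3.06], [-0.37, 2.12], [-1.25, 1.32], [0.18, 2.47], [-1.1, 4.24], [0.23, 1.98], [-2.94, 2.94]. Speed limits (rad/s): [2.57, 2.57, 3.14, 3.14, 3.14, 3.14, 3.14].

### API

Orientations are given as a rotation vector (axis times angle).
In Python, from workcell import manip gives the robot as it stands.
- The arm moves only by the tool move_arm, never from a script. Its arguments are lists of equal length, an entry for each row: "slide": the shift along the tool's x, y, z in units of 50 mm (1.0 is 50 mm), a list of three; "dr": the turn, a rotation vector about the tool's x, y, z in units of 5 degrees (1.0 is 5 degrees), a list of three; "gripper": the opening, from 0 (shut) to 1 (fully open). A call has 1 to 8 rows; each row shifts and turns the commanded pose from where the row before left it, along the tool's axes as they then stand; what a row does not reach is not made up. A row lasts 1/10 s, in which the tool goes at most 50 mm and 8.59 degrees, less where a joint would pass 70% of its speed; a pose out of reach is approached as far as the arm can. A call is refused whole if a number of a shift passes 1 or a number of a turn 1, either way. A call with a gripper value outside its range is refused whole. The fingers move at their own pace and stop on an object; "grip_force" is the grip in N (left out, the last holds). Time passes only in rows, so rows that do not move let the fingers close. It gives the time, the measured TCP pose, the force and the opening at its end, in the units of the state.
- manip.read_state(): the state, without advancing time (a new reading comes with each control period).
- manip.snapshot(name): name is "scene" or "top"; returns a dict with "color" (384x512x3 uint8, red, green, blue), "mtx" (3x3 intrinsics, pixels), "R" (3x3) and "t" (3): a world point X has camera coordinates R X + t. Camera axes: x right, y down, z forward; pixel columns grow to the right and rows downward; lengths in m; the calibration is good to about 2 mm. A picture is of the moment at which its call begins. There is no depth.
- manip.sign_off(): hands the job in, once; it reports no verdict.
The state is a dict: "clock": time; "joint_pos": joint angles; "joint_vel": joint speeds; "tau": joint torques, N m; "tcp_pos": TCP position; "eef_rot": TCP orientation; "contact_force": force on the tool from outside, world axes, zero at the start; "wrist_torque": the same for the moment, N m; "width": finger opening in m.
Only numpy, scipy, OpenCV 4.12 (cv2) and the standard library are available. Lean on these libraries where they do the work, as an engineer would, in place of code of your own. Each camera call takes 0.05 s, during which the arm holds its last target.

## Working session

There is one attempt and no reset: what is moved stays moved. The work goes in short steps, Python scripts to look and compute and a tool call to move; the robot and the scene stay as the last step left them, time stands still between calls to the robot, and variables do not carry over. Pictures are saved under pics/ and viewed, and the job is handed in when it is done.

Besides the shell and the picture viewer there is one more tool, called after "Request:" as name(argument=value, ...), one argument or row to a line, values as JSON. move_arm: Moves the arm, as the interface text tells. Its arguments: {"type":"object","properties":{"slide":{"type":"array","items":{"type":"array","items":{"type":"number"}}},"dr":{"type":"array","items":{"type":"array","items":{"type":"number"}}},"gripper":{"type":"array","items":{"type":"number"}},"grip_force":{"type":"number"}},"required":["slide","dr","gripper"]}

```bash
mkdir -p pics; ls
python3 - <<'E'
from workcell import manip
import cv2
s=manip.read_state(); print(s)
for n in("scene","top"):
    d=manip.snapshot(n); cv2.imwrite(f"pics/{n}0.png",d["color"][:,:,::-1])
    import numpy as np
    np.savez(f"{n}.npz",mtx=d["mtx"],R=d["R"],t=d["t"],color=d["color"]); print(n,d["mtx"],d["R"],d["t"])
E
```

```text
pics
{'clock': 0.0, 'joint_pos': array([ 1.14920268,  0.62929639,  0.03843524,  1.51835256, -0.02701208,
        0.99626404, -0.02000061]), 'joint_vel': array([-0.00014098, -0.00048337, -0.00139593,  0.00139758,  0.00025966,
        0.00041509, -0.00040768]), 'tau': array([-9.48582056e-04, -5.49729645e+01,  1.14328936e+00, -1.86633933e+01,
       -5.22825297e-02,  2.38462456e-02,  1.77764655e-04]), 'tcp_pos': array([ 0.22622716, -0.60867196,  0.20459115]), 'eef_rot': array([-2.57864659e+00,  1.79269354e+00,  2.33024640e-03]), 'contact_force': array([-0.80376156,  0.25937123,  0.38239242]), 'wrist_torque': array([ 0.05573885, -0.00047716, -0.02252923]), 'width': 0.09401493410870024}
scene [[413.79708475   0.         253.30725103]
 [  0.         413.79708475 196.01860577]
 [  0.           0.           1.        ]] [[-0.34515306  0.93848443  0.01078569]
 [ 0.66111833  0.25126898 -0.70695577]
 [-0.66617709 -0.23687733 -0.70717552]] [ 0.22568085 -0.16700525  1.51391106]
top [[380.99271985   0.         261.13183789]
 [  0.         380.99271985 192.82455851]
 [  0.           0.           1.        ]] [[ 0.02488726 -0.99968453  0.00338477]
 [-0.99667901 -0.02507475 -0.07747386]
 [ 0.07753429 -0.00144542 -0.99698864]] [-0.07515712  0.49107377  1.21403021]
```

Run:
```python
import cv2
for n in("scene","top"):
    a=cv2.imread(f"pics/{n}0.png"); cv2.imwrite(f"pics/{n}0b.png",cv2.resize(a,(800,600),interpolation=cv2.INTER_CUBIC))
```

```text
(no output)
```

View pics/scene0b.png

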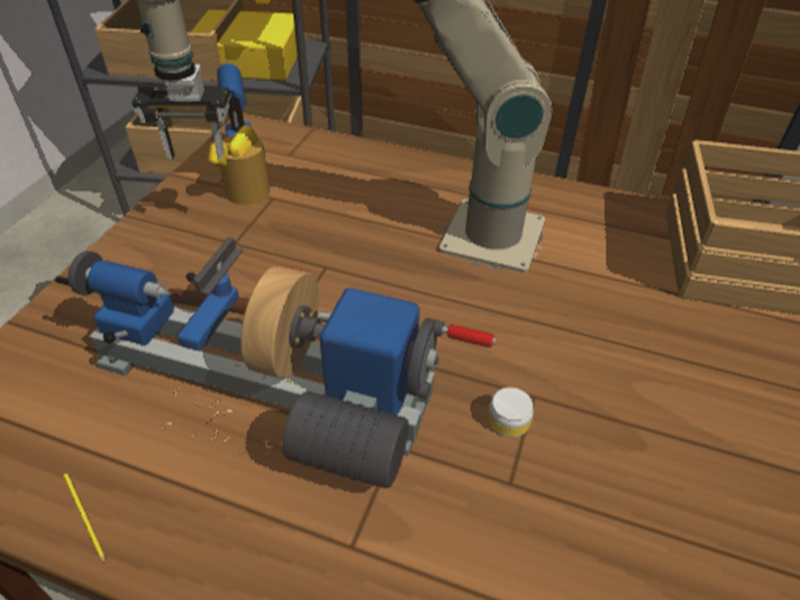

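View pics/top0b.png

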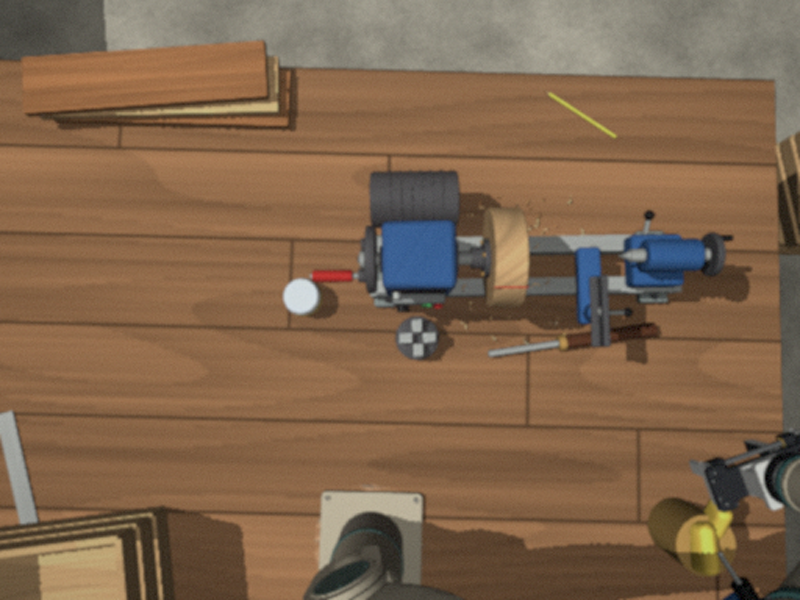

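The scene view shows the red handle at about (470,335) of the 800x600 picture. In the top view it is at (332,276), the tin is at (301,297) and the chuck is at (417,338). I'll crop in closer.

Run:
```python
import cv2
a=cv2.imread("pics/top0.png"); cv2.imwrite("pics/top_c.png",cv2.resize(a[120:220,170:350],(0,0),fx=4.4,fy=4.4,interpolation=cv2.INTER_CUBIC))
a=cv2.imread("pics/scene0.png"); cv2.imwrite("pics/scene_c.png",cv2.resize(a[155:295,150:350],(0,0),fx=4,fy=4,interpolation=cv2.INTER_CUBIC))
```

```text
(no output)
```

View pics/top_c.png

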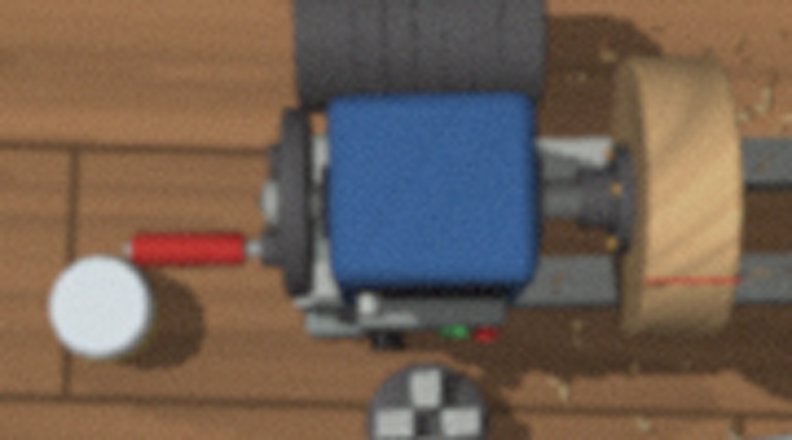

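View pics/scene_c.png

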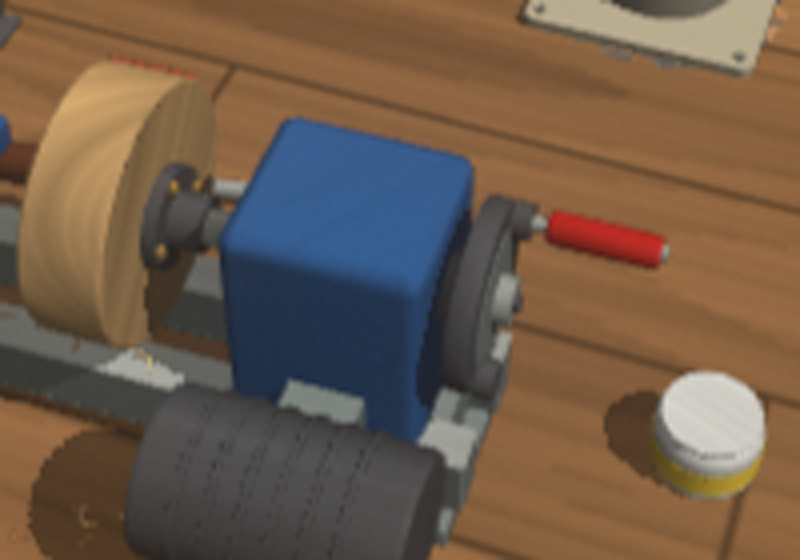

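```bash
cat > h.py <<'E'
import numpy as np, cv2
from scipy.optimize import least_squares
C={n:dict(np.load(f"{n}.npz")) for n in("scene","top")}
def proj(n,X):
    c=C[n]; p=(c["R"]@np.atleast_2d(X).T).T+c["t"]; p=p@c["mtx"].T; return p[:,:2]/p[:,2:]
def tow(p,L): # lathe frame (axis) -> world ; p=x0,y0,yaw
    c,s=np.cos(p[2]),np.sin(p[2]); L=np.atleast_2d(L)
    return np.c_[p[0]+c*L[:,0]-s*L[:,1], p[1]+s*L[:,0]+c*L[:,1], 0.175+L[:,2]]
E
python3 - <<'E'
from h import *
top=lambda a:np.array(a,float)/4.4+[170,120]
sc=lambda a:np.array(a,float)/4+[150,155]
def model(p):
    q=p[3];h=p[4]
    sl=[[.05*np.sin(q),y,.05*np.cos(q)] for y in(.272,.342)]
    hs=[[sx*.06,h+sy*.065,.061] for sx,sy in((1,1),(1,-1),(-1,-1),(-1,1))]
    return tow(p,sl),tow(p,hs),tow(p,[[0,.0,0],[.0,.25,0]])
ot=top([(244,249),(132,248)]); os_=sc([(549,227),(662,250)])
hs_t=top([(329,94),(537,94),(537,284),(333,284)]); hs_s=sc([(415,294),(222,240),(290,118),(472,156)])
def res(p):
    sl,hs,_=model(p)
    return np.r_[(proj("top",sl)-ot).ravel(),(proj("scene",sl)-os_).ravel(),.4*(proj("top",hs)-hs_t).ravel(),.4*(proj("scene",hs)-hs_s).ravel()]
r=least_squares(res,[.55,-.15,0,-.5,.14],loss="soft_l1")
print(r.x); print(np.round(res(r.x).reshape(-1,2),2))
p=r.x
q=p[3]
print("grip",tow(p,[.05*np.sin(q),.307,.05*np.cos(q)]),"axis@grip",tow(p,[0,.307,0]))
# red line on rim
print("redline top",(proj("top",tow(p,[[.09*np.sin(q),y,.09*np.cos(q)] for y in(-.028,.028)]))-[170,120])*4.4,"obs (645,281),(740,281)")
# tin
def tri(a,b):
    f=lambda X:np.r_[proj("top",X)[0]-a,proj("scene",X)[0]-b]
    return least_squares(f,[.5,.2,.05])
t=tri(top((101,306)),sc((710,415)));print("tin top",t.x,t.fun)
np.save("p.npy",p)
E
```

```text
[ 0.5649956  -0.2340823   0.03554364 -0.76918351  0.15512637]
[[-0.08 -0.2 ]
 [-0.18  0.29]
 [-0.1  -0.47]
 [-0.17  0.64]
 [-0.44 -0.49]
 [-0.06 -0.68]
 [ 0.25 -0.24]
 [-0.68 -0.04]
 [ 0.53 -0.45]
 [-1.35 -0.48]
 [-0.66 -1.52]
 [ 0.84 -0.69]]
grip [[0.51933052 0.07148794 0.21092394]] axis@grip [[0.554086  0.0727238 0.175    ]]
redline top [[735.40778533 283.04126179]
 [642.93517026 283.99140033]] obs (645,281),(740,281)
tin top [0.49583292 0.15434037 0.04281652] [-0.16279869  0.03486566 -0.14145036  0.00384546]
```

```bash
cat >> h.py <<'E'
from scipy.spatial.transform import Rotation as Rn
p=np.load("p.npy") if __import__("os").path.exists("p.npy") else None
def Rdes(sgn):
    x=np.array([np.cos(p[2]),np.sin(p[2]),0])*sgn; z=np.array([0,0,-1.]); return Rn.from_matrix(np.c_[x,np.cross(z,x),z])
E
python3 - <<'E'
from h import *
from workcell import manip
s=manip.read_state(); R=Rn.from_rotvec(s["eef_rot"]); print(R.as_matrix().round(3))
for g in(1,-1): print(g,np.degrees((R.inv()*Rdes(g)).as_rotvec()).round(2))
print(R.inv().apply(np.array([.517,.074,.33])-s["tcp_pos"])*1000)
E
```

```text
[[ 0.348 -0.937 -0.001]
 [-0.937 -0.348  0.002]
 [-0.002  0.    -1.   ]]
1 [-6.000e-02  8.000e-02 -7.165e+01]
-1 [9.0000e-02 6.0000e-02 1.0835e+02]
[-538.88974306 -510.3648315  -124.45865648]
```

Run:
```python
from h import *
from workcell import manip
s=manip.read_state(); R=Rn.from_rotvec(s["eef_rot"]); 
d=np.array([.517,.074,0])-s["tcp_pos"]; d[2]=0
N=20; out=[]
for i in range(N):
    out.append((R.inv().apply(d/N)/.05).round(2)[:2].tolist()+[0.0]); R=R*Rn.from_rotvec([0,0,-np.radians(71.65)/N])
print(-71.65/N/5); print(out)
```

```text
-0.7165000000000001
[[-0.54, -0.51, 0.0], [-0.51, -0.54, 0.0], [-0.47, -0.57, 0.0], [-0.43, -0.6, 0.0], [-0.4, -0.63, 0.0], [-0.36, -0.65, 0.0], [-0.31, -0.67, 0.0], [-0.27, -0.69, 0.0], [-0.23, -0.71, 0.0], [-0.18, -0.72, 0.0], [-0.14, -0.73, 0.0], [-0.09, -0.74, 0.0], [-0.05, -0.74, 0.0], [0.0, -0.74, 0.0], [0.05, -0.74, 0.0], [0.09, -0.74, 0.0], [0.14, -0.73, 0.0], [0.18, -0.72, 0.0], [0.23, -0.71, 0.0], [0.27, -0.69, 0.0]]
```

Request:
move_arm(
  slide=[
    [0,0,-0.8],
    [0,0,-0.8],
    [0,0,-0.8],
    [-0.54,-0.51,0],
    [-0.51,-0.54,0],
    [-0.47,-0.57,0],
    [-0.43,-0.6,0],
    [-0.4,-0.63,0],
  ],
  dr=[
    [0,0,0],
    [0,0,0],
    [0,0,0],
    [0,0,-0.72],
    [0,0,-0.72],
    [0,0,-0.72],
    [0,0,-0.72],
    [0,0,-0.72],
  ],
  gripper=[0.8,0.8,0.8,0.8,0.8,0.8,0.8,0.8],
  grip_force=30,
)

```text
clock: 0.9
tcp_pos: [0.2988, -0.4368, 0.3252]
eef_rot: [-2.83, 1.364, 0.001]
contact_force: [0.5, 0.1, -0.6]
width: 0.0751
```

Request:
move_arm(
  slide=[
    [-0.36,-0.65,0],
    [-0.31,-0.67,0],
    [-0.27,-0.69,0],
    [-0.23,-0.71,0],
    [-0.18,-0.72,0],
    [-0.14,-0.73,0],
    [-0.09,-0.74,0],
    [-0.05,-0.74,0],
  ],
  dr=[
    [0,0,-0.72],
    [0,0,-0.72],
    [0,0,-0.72],
    [0,0,-0.72],
    [0,0,-0.72],
    [0,0,-0.72],
    [0,0,-0.72],
    [0,0,-0.72],
  ],
  gripper=[0.7,0.7,0.7,0.7,0.7,0.7,0.7,0.7],
)

```text
clock: 1.7
tcp_pos: [0.4144, -0.1634, 0.3253]
eef_rot: [3.08, -0.618, -0.0]
contact_force: [0.1, -0.6, -1.0]
width: 0.066
```

Request:
move_arm(
  slide=[
    [0,-0.74,0],
    [0.05,-0.74,0],
    [0.09,-0.74,0],
    [0.14,-0.73,0],
    [0.18,-0.72,0],
    [0.23,-0.71,0],
    [0.27,-0.69,0],
    [0,0,0],
  ],
  dr=[
    [0,0,-0.72],
    [0,0,-0.72],
    [0,0,-0.72],
    [0,0,-0.72],
    [0,0,-0.72],
    [0,0,-0.72],
    [0,0,-0.65],
    [0,0,0],
  ],
  gripper=[0.7,0.7,0.7,0.7,0.7,0.7,0.7,0.7],
)

```text
clock: 2.5
tcp_pos: [0.5154, 0.0807, 0.3252]
eef_rot: [-3.137, -0.069, -0.0]
contact_force: [-0.2, 0.6, -0.3]
width: 0.0656
```

Run:
```python
from h import *
from workcell import manip
s=manip.read_state(); R=Rn.from_rotvec(s["eef_rot"]); print(s["clock"],s["tcp_pos"],s["joint_vel"].round(2),s["width"],s["contact_force"],s["joint_pos"].round(2))
print(np.degrees((R.inv()*Rdes(1)).as_rotvec()).round(2))
q=p[3]; g=tow(p,[.05*np.sin(q),.309,.05*np.cos(q)])[0]; print(g)
tgt=g-[0,0,.019]; print(R.inv().apply(tgt-s["tcp_pos"])*1000)
for n in("scene","top"):
    d=manip.snapshot(n); a=d["color"][:,:,::-1]
    c=a[120:270,150:350] if n=="scene" else a[100:250,130:330]
    cv2.imwrite(f"pics/{n}1.png",cv2.resize(c,(0,0),fx=4,fy=4,interpolation=cv2.INTER_CUBIC))
```

```text
2.5 [0.51535409 0.08073045 0.32518336] [ 0.05 -0.03  0.06  0.04  0.02  0.02  0.01] 0.06564301277222001 [-0.21930459  0.58007373 -0.29841185] [ 0.16  0.35 -0.51  1.69  0.18  1.15 -0.36]
[-0.23 -0.02  0.49]
[0.51925945 0.07348668 0.21092394]
[  3.53792895   7.95079328 133.22937163]
```

View pics/scene1.png

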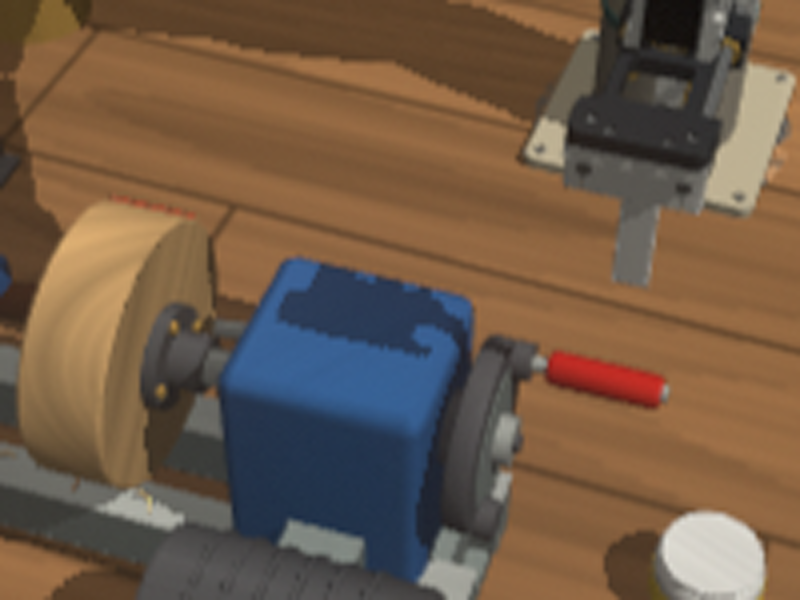

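The fingers hang above the handle (handle at about (605,380) in the crop). Going down onto it.

Request:
move_arm(
  slide=[
    [0.07,0.16,0.4],
    [0,0,0.5],
    [0,0,0.5],
    [0,0,0.5],
    [0,0,0.46],
    [0,0,0.3],
    [0,0,0],
    [0,0,0],
  ],
  dr=[
    [0,0,0.1],
    [0,0,0],
    [0,0,0],
    [0,0,0],
    [0,0,0],
    [0,0,0],
    [0,0,0],
    [0,0,0],
  ],
  gripper=[0.7,0.7,0.7,0.7,0.7,0.7,0.7,0.7],
)

```text
clock: 3.4
tcp_pos: [0.5185, 0.0659, 0.1928]
eef_rot: [3.141, 0.039, -0.0]
contact_force: [-0.0, 0.1, 0.2]
width: 0.0658
```

Run:
```python
from h import *
from workcell import manip
s=manip.read_state(); R=Rn.from_rotvec(s["eef_rot"]); print(s["clock"],s["tcp_pos"],s["contact_force"])
q=p[3]; g=tow(p,[.05*np.sin(q),.309,.05*np.cos(q)])[0]
tgt=g-[0,0,.019]; print(R.inv().apply(tgt-s["tcp_pos"])*1000)
for n in("scene","top"):
    d=manip.snapshot(n); a=d["color"][:,:,::-1]
    c=a[150:270,200:360] if n=="scene" else a[100:250,130:330]
    cv2.imwrite(f"pics/{n}2.png",cv2.resize(c,(0,0),fx=4,fy=4,interpolation=cv2.INTER_CUBIC))
```

```text
3.4 [0.51845772 0.06585151 0.19276482] [-0.04533093  0.11119613  0.20478753]
[ 0.9920417  -7.61333316  0.83578362]
```

View pics/scene2.png

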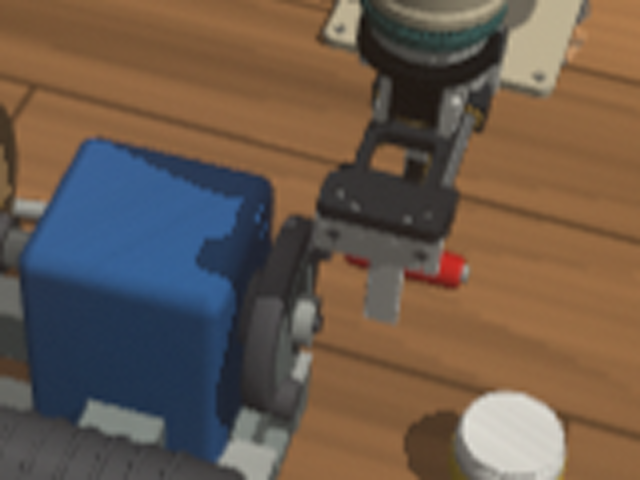

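View pics/top2.png

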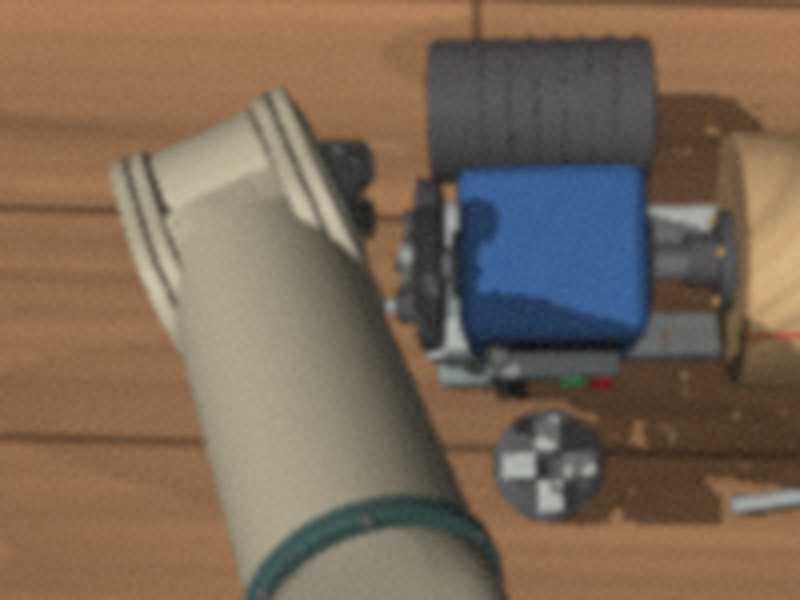

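The fingers straddle the sleeve but sit about 8 mm too close to the wheel. I'll correct that and grip.

Request:
move_arm(
  slide=[
    [0.02,-0.15,0.02],
    [0,0,0],
    [0,0,0],
    [0,0,0],
    [0,0,0],
    [0,0,0],
    [0,0,0],
  ],
  dr=[
    [0,0,0],
    [0,0,0],
    [0,0,0],
    [0,0,0],
    [0,0,0],
    [0,0,0],
    [0,0,0],
  ],
  gripper=[0.7,0.7,0.7,0,0,0,0],
  grip_force=30,
)

```text
clock: 4.2
tcp_pos: [0.5193, 0.0745, 0.1915]
eef_rot: [3.141, 0.042, -0.0]
contact_force: [-0.4, 0.6, -0.9]
width: 0.0373
```

```bash
cat > st.py <<'E'
from h import *
from workcell import manip
def state(v=1):
    s=manip.read_state(); R=Rn.from_rotvec(s["eef_rot"])
    g=s["tcp_pos"]-R.apply([0,0,.019])
    c,sn=np.cos(p[2]),np.sin(p[2]); ex=np.array([c,sn,0]); ey=np.array([-sn,c,0])
    ax=tow(p,[0,.307,0])[0]; r=g-ax
    x,z=r@ex,r[2]; q=np.arctan2(x,z)
    f=s["contact_force"]; fx,fz=f@ex,f[2]
    # tangent for increasing q: (cos q, -sin q) in (x,z)
    ft=fx*np.cos(q)-fz*np.sin(q); fr=fx*np.sin(q)+fz*np.cos(q)
    if v: print(f"t{s['clock']:.2f} q{q:.3f} r{np.hypot(x,z)*1e3:.1f} y{r@ey*1e3:.1f} applied T {-ft*.05:.3f} Fr {fr:.2f} Fy {f@ey:.2f} w{s['width']:.4f} tilt {np.degrees((R.inv()*Rdes(1)).as_rotvec()).round(2)}")
    return s
if __name__=="__main__": state()
E
python3 st.py
```

```text
t4.20 q-0.774 r49.6 y3.0 applied T 0.045 Fr -0.37 Fy 0.61 w0.0373 tilt [ 0.    0.   -0.51]
```

Request:
move_arm(
  slide=[
    [0,0,0],
    [0,0,0],
    [0,0,0],
    [0,0,0],
    [0,0,0],
  ],
  dr=[
    [0,0,0],
    [0,0,0],
    [0,0,0],
    [0,0,0],
    [0,0,0],
  ],
  gripper=[0,0,0,0,0],
)

```text
clock: 4.7
tcp_pos: [0.5197, 0.0746, 0.1915]
eef_rot: [-3.141, -0.042, -0.001]
contact_force: [2.0, 0.0, -1.0]
width: 0.0214
```

```bash
python3 st.py
python3 - <<'E'
import numpy as np
q=-.774; d=np.radians(6)
for k in range(20):
    rows=[]
    for i in range(4):
        dx=50*(np.sin(q+d)-np.sin(q)); dz=50*(np.cos(q+d)-np.cos(q)); rows.append([round(dx/50,3),0,round(-dz/50,3)]); q+=d
    print(k,round(q,3),rows)
E
```

```text
t4.70 q-0.769 r49.4 y3.1 applied T -0.037 Fr -2.14 Fy -0.07 w0.0214 tilt [-0.   -0.04 -0.5 ]
0 -0.355 [[np.float64(0.079), 0, np.float64(-0.069)], [np.float64(0.085), 0, np.float64(-0.061)], [np.float64(0.091), 0, np.float64(-0.051)], [np.float64(0.096), 0, np.float64(-0.041)]]
1 0.064 [[np.float64(0.1), 0, np.float64(-0.031)], [np.float64(0.103), 0, np.float64(-0.021)], [np.float64(0.104), 0, np.float64(-0.01)], [np.float64(0.105), 0, np.float64(0.001)]]
2 0.483 [[np.float64(0.104), 0, np.float64(0.012)], [np.float64(0.102), 0, np.float64(0.023)], [np.float64(0.099), 0, np.float64(0.033)], [np.float64(0.095), 0, np.float64(0.044)]]
3 0.902 [[np.float64(0.09), 0, np.float64(0.053)], [np.float64(0.084), 0, np.float64(0.062)], [np.float64(0.077), 0, np.float64(0.071)], [np.float64(0.069), 0, np.float64(0.079)]]
4 1.32 [[np.float64(0.061), 0, np.float64(0.085)], [np.float64(0.051), 0, np.float64(0.091)], [np.float64(0.041), 0, np.float64(0.096)], [np.float64(0.031), 0, np.float64(0.1)]]
5 1.739 [[np.float64(0.021), 0, np.float64(0.103)], [np.float64(0.01), 0, np.float64(0.104)], [np.flo
[... 1966 characters left out ...]
1), 0, np.float64(-0.031)], [np.float64(0.103), 0, np.float64(-0.021)], [np.float64(0.104), 0, np.float64(-0.01)], [np.float64(0.105), 0, np.float64(0.001)]]
17 6.766 [[np.float64(0.104), 0, np.float64(0.012)], [np.float64(0.102), 0, np.float64(0.023)], [np.float64(0.099), 0, np.float64(0.033)], [np.float64(0.095), 0, np.float64(0.044)]]
18 7.185 [[np.float64(0.09), 0, np.float64(0.053)], [np.float64(0.084), 0, np.float64(0.062)], [np.float64(0.077), 0, np.float64(0.071)], [np.float64(0.069), 0, np.float64(0.079)]]
19 7.604 [[np.float64(0.061), 0, np.float64(0.085)], [np.float64(0.051), 0, np.float64(0.091)], [np.float64(0.041), 0, np.float64(0.096)], [np.float64(0.031), 0, np.float64(0.1)]]
```

Closed to 21.4 mm on the 22 mm sleeve. Now I'll crank slowly forward, taking one force reading per call.

Request:
move_arm(
  slide=[
    [0.079,0,-0.069],
    [0.085,0,-0.061],
    [0.091,0,-0.051],
    [0.096,0,-0.041],
  ],
  dr=[
    [0,0,0],
    [0,0,0],
    [0,0,0],
    [0,0,0],
  ],
  gripper=[0,0,0,0],
)

```text
clock: 5.1
tcp_pos: [0.5374, 0.0753, 0.2022]
eef_rot: [-3.141, -0.042, 0.0]
contact_force: [3.9, 1.3, -14.4]
width: 0.0211
```

```bash
python3 st.py
```

```text
t5.10 q-0.345 r49.1 y3.2 applied T 0.058 Fr -14.90 Fy 1.20 w0.0211 tilt [-0.04  0.01 -0.5 ]
```

Request:
move_arm(
  slide=[
    [0.1,0,-0.021],
    [0.103,0,-0.011],
    [0.104,0,-0.01],
    [0.105,0,0.001],
  ],
  dr=[
    [0,0,0],
    [0,0,0],
    [0,0,0],
    [0,0,0],
  ],
  gripper=[0,0,0,0],
)

```text
clock: 5.5
tcp_pos: [0.557, 0.076, 0.2046]
eef_rot: [-3.141, -0.043, 0.002]
contact_force: [-0.9, 2.8, -7.5]
width: 0.0212
```

```bash
python3 st.py
```

```text
t5.50 q0.064 r48.7 y3.2 applied T 0.018 Fr -7.54 Fy 2.79 w0.0212 tilt [-0.02  0.08 -0.48]
```

Request:
move_arm(
  slide=[
    [0.104,0,0.017],
    [0.102,0,0.028],
    [0.099,0,0.038],
    [0.095,0,0.044],
  ],
  dr=[
    [0,0,0],
    [0,0,0],
    [0,0,0],
    [0,0,0],
  ],
  gripper=[0,0,0,0],
)

```text
clock: 5.9
tcp_pos: [0.5777, 0.0769, 0.1984]
eef_rot: [-3.14, -0.043, 0.0]
contact_force: [-2.7, 2.9, -3.5]
width: 0.0211
```

```bash
python3 st.py
```

```text
t5.90 q0.511 r48.6 y3.3 applied T 0.025 Fr -4.32 Fy 2.97 w0.0211 tilt [-0.05 -0.   -0.48]
```

Request:
move_arm(
  slide=[
    [0.09,0,0.053],
    [0.084,0,0.062],
    [0.077,0,0.071],
    [0.069,0,0.079],
  ],
  dr=[
    [0,0,0],
    [0,0,0],
    [0,0,0],
    [0,0,0],
  ],
  gripper=[0,0,0,0],
)

```text
clock: 6.3
tcp_pos: [0.5932, 0.0775, 0.1849]
eef_rot: [-3.14, -0.043, 0.001]
contact_force: [-4.2, 3.7, -0.3]
width: 0.0212
```

```bash
python3 st.py
```

```text
t6.30 q0.936 r48.8 y3.3 applied T 0.106 Fr -3.45 Fy 3.81 w0.0212 tilt [-0.05  0.05 -0.47]
```

Request:
move_arm(
  slide=[
    [0.061,0,0.085],
    [0.051,0,0.091],
    [0.041,0,0.096],
    [0.031,0,0.1],
  ],
  dr=[
    [0,0,0],
    [0,0,0],
    [0,0,0],
    [0,0,0],
  ],
  gripper=[0,0,0,0],
)

```text
clock: 6.7
tcp_pos: [0.602, 0.0778, 0.1665]
eef_rot: [-3.141, -0.043, 0.002]
contact_force: [-5.8, 4.5, 2.3]
width: 0.0214
```

```bash
python3 st.py
```

```text
t6.70 q1.356 r49.2 y3.4 applied T 0.174 Fr -5.06 Fy 4.73 w0.0214 tilt [-0.05  0.08 -0.47]
```

Request:
move_arm(
  slide=[
    [0.021,0,0.103],
    [0.01,0,0.104],
    [-0.001,0,0.105],
    [-0.012,0,0.104],
  ],
  dr=[
    [0,0,0],
    [0,0,0],
    [0,0,0],
    [0,0,0],
  ],
  gripper=[0,0,0,0],
)

```text
clock: 7.1
tcp_pos: [0.6027, 0.0778, 0.146]
eef_rot: [-3.141, -0.043, 0.002]
contact_force: [-6.6, 3.8, 5.2]
width: 0.0218
```

```bash
python3 st.py
```

```text
t7.10 q1.772 r49.8 y3.3 applied T 0.192 Fr -7.40 Fy 4.04 w0.0218 tilt [-0.03  0.09 -0.47]
```

Request:
move_arm(
  slide=[
    [-0.023,0,0.102],
    [-0.033,0,0.099],
    [-0.044,0,0.095],
    [-0.053,0,0.09],
  ],
  dr=[
    [0,0,0],
    [0,0,0],
    [0,0,0],
    [0,0,0],
  ],
  gripper=[0,0,0,0],
)

```text
clock: 7.5
tcp_pos: [0.5957, 0.0776, 0.1276]
eef_rot: [-3.141, -0.043, -0.0]
contact_force: [-6.9, 2.5, 11.9]
width: 0.0209
```

```bash
python3 st.py
```

```text
t7.50 q2.168 r50.4 y3.4 applied T 0.301 Fr -12.37 Fy 2.75 w0.0209 tilt [-0.02 -0.   -0.46]
```

```bash
cat > data.py <<'E'
# t, tcp xyz, force xyz
D=[[5.1,.5374,.0753,.2022,3.9,1.3,-14.4],[5.5,.557,.076,.2046,-.9,2.8,-7.5],[5.9,.5777,.0769,.1984,-2.7,2.9,-3.5],
[6.3,.5932,.0775,.1849,-4.2,3.7,-.3],[6.7,.602,.0778,.1665,-5.8,4.5,2.3],[7.1,.6027,.0778,.146,-6.6,3.8,5.2],[7.5,.5957,.0776,.1276,-6.9,2.5,11.9]]
E
cat > fit.py <<'E'
from h import *; from data import D
D=np.array(D); c,s=np.cos(p[2]),np.sin(p[2])
X=D[:,1]*c+D[:,2]*s; Z=D[:,3]+.019; FX=D[:,4]*c+D[:,5]*s; FZ=D[:,6]
a0=p[0]*c+p[1]*s
r=least_squares(lambda u:np.hypot(X-u[0],Z-u[1])-u[2],[a0,.175,.05]); cx,cz,rr=r.x
r5=least_squares(lambda u:np.hypot(X-u[0],Z-u[1])-.05,[a0,.175])
print("centre off mm",(cx-a0)*1e3,(cz-.175)*1e3,"R",rr*1e3,"res",(r.fun*1e3).round(2)); print("fixed R:",(r5.x-[a0,.175])*1e3,(r5.fun*1e3).round(2))
cx,cz=r5.x
q=np.unwrap(np.arctan2(X-cx,Z-cz)); ft=FX*np.cos(q)-FZ*np.sin(q); T=-ft*.05; fr=FX*np.sin(q)+FZ*np.cos(q)
for a in zip(q.round(3),T.round(3),fr.round(1)): print(*a)
sg=np.array([d[7] if len(d)>7 else 1 for d in D.tolist()])
if len(q)>=5:
    A=np.c_[sg,np.sin(q),np.cos(q)]; k=np.linalg.lstsq(A,T,rcond=None)[0]
    print("free drag",k[0],"M",np.hypot(k[1],k[2]),"qdown",np.arctan2(-k[2],k[1]),"rms",(A@k-T).std())
    k2=np.linalg.lstsq(A[:,1:],T-.2*sg,rcond=None)[0]; e=A[:,1:]@k2-T+.2*sg
    print("drag .2: M",np.hypot(*k2),"qdown",np.arctan2(-k2[1],k2[0]),"rms",e.std(),e.round(3))
E
python3 fit.py
```

```text
centre off mm -0.7684038115323144 -1.5302269733043772 R 50.285030218065366 res [-0.   -0.01  0.02 -0.    0.01 -0.03  0.02]
fixed R: [-0.48283528 -1.30674627] [ 0.16  0.03 -0.03 -0.08 -0.04  0.01  0.19]
-0.327 0.044 -14.9
0.07 0.014 -7.5
0.506 0.029 -4.3
0.921 0.111 -3.4
1.332 0.178 -4.9
1.746 0.2 -7.3
2.141 0.317 -12.2
free drag 0.20952730781306275 M 0.18584104062867812 qdown 1.607943509068183 rms 0.019143789270177642
drag .2: M 0.1782518529875653 qdown 1.555882010122741 rms 0.01939364493040788 [-0.014  0.009  0.017 -0.017 -0.018  0.034 -0.019]
```

Request:
move_arm(
  slide=[
    [-0.067,0,0.074],
    [-0.076,0,0.067],
    [-0.084,0,0.064],
    [-0.085,0,0.061],
  ],
  dr=[
    [0,0,0],
    [0,0,0],
    [0,0,0],
    [0,0,0],
  ],
  gripper=[0,0,0,0],
)

```text
clock: 7.9
tcp_pos: [0.5849, 0.0772, 0.1156]
eef_rot: [-3.14, -0.043, -0.015]
contact_force: [1.9, 3.0, 8.6]
width: 0.0213
```

Request:
move_arm(
  slide=[
    [-0.091,0,0.046],
    [-0.096,0,0.036],
    [-0.1,0,0.031],
    [-0.103,0,0.021],
  ],
  dr=[
    [0,0,0],
    [0,0,0],
    [0,0,0],
    [0,0,0],
  ],
  gripper=[0,0,0,0],
)

```text
clock: 8.3
tcp_pos: [0.5699, 0.0766, 0.1076]
eef_rot: [-3.137, -0.042, -0.027]
contact_force: [13.7, 4.2, -16.5]
width: 0.0214
```

Request:
move_arm(
  slide=[
    [-0.104,0,0.01],
    [-0.105,0,-0.001],
    [-0.104,0,-0.012],
    [-0.102,0,-0.023],
  ],
  dr=[
    [0,0,0],
    [0,0,0],
    [0,0,0],
    [0,0,0],
  ],
  gripper=[0,0,0,0],
)

```text
clock: 8.7
tcp_pos: [0.5421, 0.0755, 0.1061]
eef_rot: [-3.14, -0.042, -0.005]
contact_force: [3.5, 3.4, -16.1]
width: 0.0211
```

```bash
python3 st.py
```

```text
t8.70 q-2.907 r51.3 y3.1 applied T 0.362 Fr 14.78 Fy 3.29 w0.0211 tilt [-0.09 -0.17 -0.49]
```

```bash
cat >> data.py <<'E'
D+=[[7.9,.5849,.0772,.1156,1.9,3.0,8.6],[8.3,.5699,.0766,.1076,13.7,4.2,-16.5],[8.7,.5421,.0755,.1061,3.5,3.4,-16.1]]
E
python3 fit.py;python3 - <<'E'
from h import *
from workcell import manip
s=manip.read_state(); print(s["joint_pos"].round(3),s["joint_vel"].round(2),s["contact_force"].round(2),s["wrist_torque"].round(2))
for n in("scene","top"):
    d=manip.snapshot(n); a=d["color"][:,:,::-1]
    c=a[150:300,200:360] if n=="scene" else a[100:250,130:330]
    cv2.imwrite(f"pics/{n}3.png",cv2.resize(c,(0,0),fx=4,fy=4,interpolation=cv2.INTER_CUBIC))
s=manip.read_state(); print(s["joint_pos"].round(3),s["joint_vel"].round(2),s["contact_force"].round(2),s["wrist_torque"].round(2))
E
```

```text
centre off mm -0.4827245855364426 -1.2947250710996783 R 50.01878417027083 res [ 0.13 -0.   -0.06 -0.11 -0.06 -0.01  0.17  0.16 -0.13 -0.1 ]
fixed R: [-0.46198763 -1.29287498] [ 0.15  0.01 -0.05 -0.11 -0.06 -0.01  0.18  0.16 -0.12 -0.07]
-0.327 0.045 -14.9
0.07 0.014 -7.5
0.506 0.029 -4.3
0.921 0.111 -3.4
1.332 0.178 -4.9
1.746 0.2 -7.3
2.142 0.317 -12.2
2.465 0.347 -5.4
2.807 0.382 20.1
3.372 0.36 14.8
free drag 0.200740896105842 M 0.17900979376581871 qdown 1.5461359542704725 rms 0.017286363413667818
drag .2: M 0.17895814358998574 qdown 1.5415563401309218 rms 0.017290331892780675 [-0.016  0.008  0.017 -0.015 -0.015  0.037 -0.016 -0.005 -0.012  0.013]
[ 0.067  0.642 -0.389  1.897  0.373  0.671 -0.52 ] [ 0.   -0.08 -0.01  0.14 -0.01 -0.04 -0.03] [  3.47   3.42 -16.06] [ 0.89 -0.88  0.04]
[ 0.066  0.641 -0.39   1.898  0.372  0.674 -0.52 ] [-0.    0.   -0.   -0.01 -0.    0.01  0.  ] [  0.67   4.39 -14.28] [ 1.04 -0.43  0.04]
```

View pics/scene3.png

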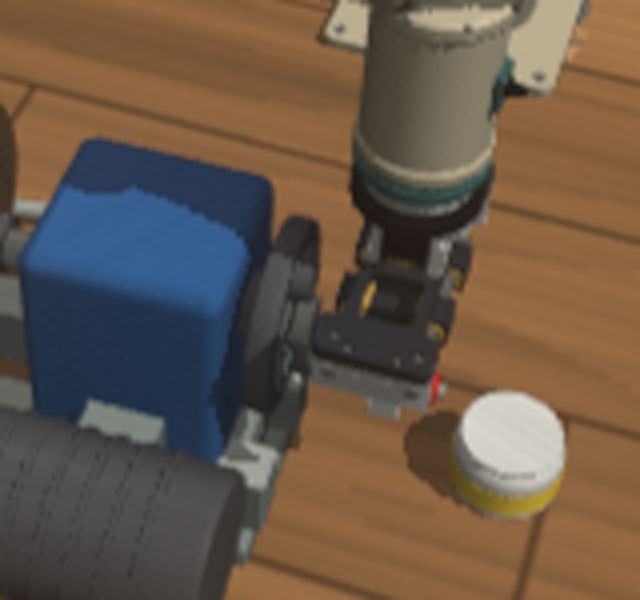

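The blue headstock, the wheel and the tin (at about (510,450)) are clear, and the hand holds the handle near the bottom. The forward fit gives heavy side down at q≈1.55. I'll crank back to cross-check with the drag reversed and end there.

Request:
move_arm(
  slide=[
    [0.102,0,0.033],
    [0.104,0,0.022],
    [0.105,0,0.006],
    [0.104,0,-0.005],
  ],
  dr=[
    [0,0,0],
    [0,0,0],
    [0,0,0],
    [0,0,0],
  ],
  gripper=[0,0,0,0],
)

```text
clock: 9.2
tcp_pos: [0.5624, 0.0762, 0.1054]
eef_rot: [-3.141, -0.042, -0.004]
contact_force: [-1.2, 3.9, 1.6]
width: 0.0209
```

Request:
move_arm(
  slide=[
    [0.103,0,-0.021],
    [0.1,0,-0.031],
    [0.096,0,-0.041],
    [0.091,0,-0.051],
  ],
  dr=[
    [0,0,0],
    [0,0,0],
    [0,0,0],
    [0,0,0],
  ],
  gripper=[0,0,0,0],
)

```text
clock: 9.6
tcp_pos: [0.5807, 0.077, 0.1127]
eef_rot: [-3.141, -0.042, -0.0]
contact_force: [-2.1, 5.3, 0.6]
width: 0.0213
```

```bash
python3 st.py
```

```text
t9.60 q2.589 r50.9 y3.3 applied T -0.066 Fr -1.50 Fy 5.42 w0.0213 tilt [-0.04 -0.02 -0.49]
```

Request:
move_arm(
  slide=[
    [0.085,0,-0.061],
    [0.079,0,-0.069],
    [0.071,0,-0.077],
    [0.062,0,-0.084],
  ],
  dr=[
    [0,0,0],
    [0,0,0],
    [0,0,0],
    [0,0,0],
  ],
  gripper=[0,0,0,0],
)

```text
clock: 10.0
tcp_pos: [0.595, 0.0775, 0.127]
eef_rot: [-3.14, -0.042, 0.001]
contact_force: [-1.5, 6.1, -2.1]
width: 0.0215
```

Request:
move_arm(
  slide=[
    [0.053,0,-0.09],
    [0.044,0,-0.095],
    [0.033,0,-0.099],
    [0.023,0,-0.102],
  ],
  dr=[
    [0,0,0],
    [0,0,0],
    [0,0,0],
    [0,0,0],
  ],
  gripper=[0,0,0,0],
)

```text
clock: 10.4
tcp_pos: [0.6026, 0.0778, 0.1461]
eef_rot: [-3.14, -0.043, 0.001]
contact_force: [-1.6, 5.4, -3.0]
width: 0.0212
```

Request:
move_arm(
  slide=[
    [0.012,0,-0.104],
    [0.001,0,-0.105],
    [-0.01,0,-0.104],
    [-0.021,0,-0.103],
  ],
  dr=[
    [0,0,0],
    [0,0,0],
    [0,0,0],
    [0,0,0],
  ],
  gripper=[0,0,0,0],
)

```text
clock: 10.8
tcp_pos: [0.6019, 0.0778, 0.1668]
eef_rot: [-3.14, -0.043, 0.0]
contact_force: [-1.1, 5.4, -5.4]
width: 0.021
```

Request:
move_arm(
  slide=[
    [-0.031,0,-0.1],
    [-0.041,0,-0.096],
    [-0.051,0,-0.091],
    [-0.061,0,-0.085],
  ],
  dr=[
    [0,0,0],
    [0,0,0],
    [0,0,0],
    [0,0,0],
  ],
  gripper=[0,0,0,0],
)

```text
clock: 11.2
tcp_pos: [0.5931, 0.0774, 0.1852]
eef_rot: [-3.14, -0.042, -0.001]
contact_force: [1.9, 6.0, -6.3]
width: 0.021
```

```bash
python3 st.py
```

```text
t11.20 q0.929 r48.8 y3.3 applied T -0.316 Fr -2.07 Fy 5.94 w0.0210 tilt [-0.09 -0.04 -0.49]
```

```bash
cat >> data.py <<'E'
D=[d+[1] for d in D]+[[9.2,.5624,.0762,.1054,-1.2,3.9,1.6,-1],[9.6,.5807,.077,.1127,-2.1,5.3,.6,-1],[10,.595,.0775,.127,-1.5,6.1,-2.1,-1],[10.4,.6026,.0778,.1461,-1.6,5.4,-3.,-1],[10.8,.6019,.0778,.1668,-1.1,5.4,-5.4,-1],[11.2,.5931,.0774,.1852,1.9,6.,-6.3,-1]]
E
python3 fit.py
```

```text
centre off mm -0.5355374884244979 -1.3061260928958207 R 50.03596545247381 res [ 0.11 -0.   -0.04 -0.08 -0.02  0.02  0.19  0.16 -0.14 -0.14  0.07  0.04
 -0.07 -0.09 -0.05  0.02]
fixed R: [-0.49446366 -1.30823822] [ 0.16  0.03 -0.02 -0.07 -0.03  0.02  0.19  0.17 -0.12 -0.09  0.09  0.06
 -0.07 -0.1  -0.05  0.03]
-0.327 0.044 -14.9
0.07 0.013 -7.5
0.506 0.029 -4.3
0.921 0.111 -3.4
1.332 0.178 -4.9
1.745 0.2 -7.3
2.141 0.317 -12.2
2.464 0.348 -5.4
2.806 0.382 20.1
3.372 0.36 14.8
2.962 -0.038 -1.8
2.566 -0.064 -1.5
2.159 -0.123 0.1
1.744 -0.16 -0.9
1.326 -0.251 -2.2
0.915 -0.314 -2.2
free drag 0.20470813548996303 M 0.1765471840390051 qdown 1.5761507005281827 rms 0.015055682713617518
drag .2: M 0.17541087045984627 qdown 1.5745887232605362 rms 0.015863483635081454 [-0.01   0.011  0.018 -0.018 -0.02   0.03  -0.023 -0.011 -0.016  0.011
  0.01   0.011  0.02  -0.011  0.008  0.007]
```

Both directions agree: heavy side down at q≈1.575 rad. Moving forward to it.

Request:
move_arm(
  slide=[
    [0.061,0,0.085],
    [0.051,0,0.091],
    [0.041,0,0.096],
    [0.031,0,0.1],
    [0.021,0,0.103],
    [0.01,0,0.104],
    [0,0,0.04],
    [0,0,0],
  ],
  dr=[
    [0,0,0],
    [0,0,0],
    [0,0,0],
    [0,0,0],
    [0,0,0],
    [0,0,0],
    [0,0,0],
    [0,0,0],
  ],
  gripper=[0,0,0,0,0,0,0,0],
)

```text
clock: 12.0
tcp_pos: [0.6034, 0.0779, 0.1548]
eef_rot: [-3.14, -0.043, 0.0]
contact_force: [-1.6, 5.5, -0.9]
width: 0.021
```

```bash
cat >> st.py <<'E'
    s=manip.read_state(); c,sn=np.cos(p[2]),np.sin(p[2]); t=s["tcp_pos"]
    print("qfit",np.arctan2(t[0]*c+t[1]*sn-(p[0]*c+p[1]*sn-.0005),t[2]+.019-(.175-.0013)),"jv",s["joint_vel"].round(3))
E
python3 st.py
```

```text
File "st.py", line 15
    s=manip.read_state(); c,sn=np.cos(p[2]),np.sin(p[2]); t=s["tcp_pos"]
IndentationError: unexpected indent
```

```bash
sed -i 's/__": state()/__":\n    state()/' st.py; python3 st.py
python3 - <<'E'
from h import *
from workcell import manip
for n in("scene","top"):
    d=manip.snapshot(n); a=d["color"][:,:,::-1]
    c=a[120:300,130:360] if n=="scene" else a[100:250,130:380]
    cv2.imwrite(f"pics/{n}4.png",cv2.resize(c,(0,0),fx=3.2,fy=3.2,interpolation=cv2.INTER_CUBIC))
    d0=C[n]["color"];
E
python3 st.py
```

```text
t12.00 q1.596 r49.5 y3.4 applied T -0.047 Fr -1.42 Fy 5.52 w0.0210 tilt [-0.07  0.   -0.48]
qfit 1.5695787375322034 jv [-0.     0.001 -0.002  0.    -0.001 -0.001  0.   ]
t12.10 q1.596 r49.5 y3.4 applied T -0.068 Fr -1.72 Fy 6.04 w0.0211 tilt [-0.07  0.   -0.49]
qfit 1.569766013746042 jv [ 0.     0.001 -0.001  0.001 -0.     0.001 -0.001]
```

View pics/scene4.png

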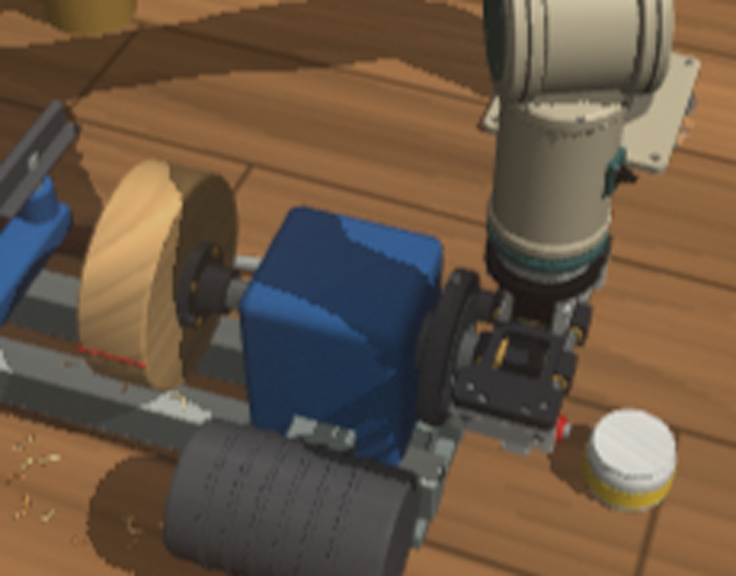

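View pics/top4.png

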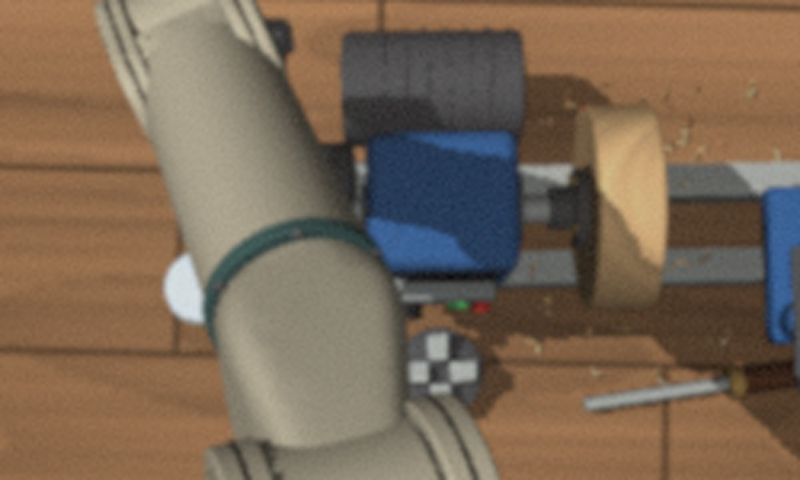

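The red line now faces away from the robot, about level with the axis ((110,355) in the scene crop). The tin, chuck and gouge lie where they were, and the arm is still. Handing in.

```bash
python3 -c "
from workcell import manip
print(manip.sign_off()); print(manip.read_state()['clock'])"
```

```text
the job is handed in; nothing more can be done
None
the job is handed in; nothing more can be done
```

I found the heavy side by feel, turned it straight down, and handed the job in at about 12 s of the 54 s with the gripper still holding the handle.

- **How I found it:** I gripped the handle with 30 N and cranked it about 210° forward, then about 140° back, taking 16 force readings. The fit gave a drag of 0.205 N m and an imbalance of about 0.176 N m. It put the heavy side straight down at a spindle angle of 1.575 rad, with a residual of 0.015 N m.
- **Agreement:** Fits to the forward readings alone, taken at two stages, gave 1.54 to 1.61 rad. That spread is well inside the 0.26 rad allowed.
- **Last checks:** The spindle stood at 1.57 rad and the arm was still. The fingers were closed to 21 mm on the 22 mm sleeve. In the last pictures the tin, chuck and gouge lay where they started, judged by eye rather than measured.
- **Worth noting:**
  - My first estimate of the circle's centre was off by about 1.3 mm, and one of my corrections overshot. The handle was therefore pushed sideways with up to about 20 N during the forward sweep, until I corrected the path.
  - At the end a steady sideways force of about 6 N along the handle remained.
  - Sign-off reports no verdict.

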